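# Close up the guest room's two-tier tea caddy

### The arm

A 7-joint arm with a two-finger parallel gripper is mounted at the origin on a cart in front of the work surface, level with it; the furniture and walls round the work are solid. World frame = base frame: x ahead of the robot, y to its left, z up, the work surface at z = 0. Lengths are in m, angles in rad, forces in N, time in s.
With the tool pointing down it reaches from about 0.425 to 0.925 m from the base axis. Payload 6.8 kg.
Tool frame: the origin (TCP) lies on the centre line of the jaws, within the pads' length; the fingertips stand 25 mm ahead of it and the grasp point (between the pads) lies 6 mm ahead of it; z points along the fingers, y is the line along which they close (so a half turn about z gives the same grasp; the last joint's range is limited). The gripper opens to 85 mm and grips with 20 to 120 N. Pads are 22 mm wide; open, the fingers measure 114 mm over their backs; the gripper's body (76 mm by 85 mm) begins 54 mm behind the grasp point. The pads swing forward as they close: fully open they stand 13 mm farther back than shut.
Start: joints at [1.043, 0.477, 0.022, 1.555, -0.011, 1.109, -0.083], TCP at [0.275, -0.616, 0.22] pointing down, gripper open.
Joint ranges: [-2.96, 2.96], [-0.34, 2.1], [-1.41, 1.46], [0.24, 2.44], [-1.37, 4.51], [0.17, 1.92], [-2.96, 2.96]. Speed limits (rad/s): [2.39, 2.39, 3.14, 3.14, 3.14, 3.14, 3.14].

### API

Orientations are given as a rotation vector (axis times angle).
In Python, from bench import telemetry, grab_frame, job gives the robot as it stands.
- The arm moves only by the tool apply_moves, never from a script. Its argument "rows" is a list of rows, each a list of 2 entries, a list of its own where there are three numbers: the shift along the tool's x, y, z each as a share of 250 mm, from -1 to 1, then the turn, a rotation vector about the tool's x, y, z each as a share of pi rad, from -1 to 1. A call has 1 to 10 rows; each row is the pose to reach, as a shift and turn from the pose commanded when the call began, along the tool's axes at that moment, turning the shorter way round; what a row does not reach only later rows make up. A row lasts 1/8 s, in which the tool goes at most 62.5 mm and 10.7 degrees, less where a joint would pass 70% of its speed; a pose out of reach is approached as far as the arm can. A call with a number of a shift or a turn outside -1 to 1 is refused whole. A call with a gripper value outside its range is refused whole. "jaw" is the gripper's target within -1 to 1 (fully open at 1, half-way at 0, shut at -1), set as the call begins (left out, the last holds). The fingers move at their own pace and stop on an object; "newtons" is the grip in N (left out, the last holds). Time passes only in rows, so rows that repeat a pose let the fingers close. It gives the time, the measured TCP pose, the force, the opening and the grip force at its end, in the units of the state.
- telemetry.get_obs(): the state, without advancing time (a new reading comes with each control period).
- grab_frame(name): name is "side" or "top"; returns a dict with "frame" (400x640x3 uint8, red, green, blue), "vertical_fov" (degrees; the focal length in pixels is half the picture's height over the tangent of half this angle, whatever the lens; pixels are square), "cx", "cy" (the principal point, pixels), "origin" and "attitude" of the camera in the world. Camera axes: x right, y up, looking along -z (the intrinsics and any distortion apply to the point x, -y, -z); pixel columns grow to the right and rows downward; lengths in m; the calibration is good to about 2 mm. A picture is of the moment at which its call begins. There is no depth.
- job.hand_in(): hands the job in; it is judged then, once.
The state is a dict: "clock": time; "joints": joint angles; "qvel": joint speeds; "tau": joint torques, N m; "tcp_pos": TCP position; "orientation": TCP orientation; "contact_force": force on the tool from outside, world axes, zero at the start; "moment": the same for the moment, N m; "grip_width": finger opening in m; "gripper_force": force on a finger pad.
Only numpy, scipy, OpenCV 4.12 (cv2) and the standard library are available. Lean on these libraries where they do the work, as an engineer would, in place of code of your own. Each camera call takes 0.05 s, during which the arm holds its last target. There are 200 camera calls.

### The job

Finish the guest's tea caddy: lay the nearer red biscuit packet flat in the empty bay of the slate grey lower tray, then carry the ivory upper tray level by its handle and lower it gently onto the lower one, clip to the front, until all four corner lugs are fully home in their sockets and it lies flush. Last, push the green front clip shut so the two can be carried as one; the milk pots, tea and sugar stay in their trays and the mugs where they stand.

Things in the scene. Friction and masses are not known exactly. Their poses are not given: they have to be found in the camera images.
- caddy_base: Lower tray, slate grey plastic, 150 (x) x 200 (y) x 56 mm high, open above, loose on the desk, about 0.75 kg. Origin: centre of its underside; x points to its back (away from the robot), y to its left, z up. Walls and floor 4 mm; a 42 mm high divider along x at y = 0 makes two bays: the left (+y) holds three milk pots, the right (-y) is empty
- base_rim (a point): Centre of the lower tray's rim plane (z = 56 mm in its frame), axes as the tray's. A 28 mm square post in each inner corner reaches the rim and has a socket in its top: square hole 16.5 mm wide, 14 mm deep, chamfered, centred at x = +-61, y = +-86 mm. On the front wall (-x) a keeper bar, 52 mm long in y, stands 5 mm proud, 48 to 54 mm above the desk
- base_bay (a point): Centre of the floor of the lower tray's empty right bay (x = 0, y = -49, z = 4 mm in its frame); the bay is 94 mm wide in y and 142 mm long in x, less the corner posts (which leave 94 mm of x between them)
- caddy_top: Upper tray, ivory plastic, 150 (x) x 200 (y) mm, about 0.4 kg, loose, clip at its front (-x). Origin: centre of the plane of its lug tips; x to its back, y to its left, z up. Underside at z = 12, floor at z = 16, walls up to z = 52 mm. Holds two tea packets and a sugar stick, loose. Stacked, its origin is 44 mm above that of the lower tray, axes alike
- top_underside (a point): Centre of the upper tray's underside (z = 12 mm in its frame), axes as the tray's. Four round lugs hang from it at x = +-61, y = +-86 mm: 12 mm long, 14 mm across, tapering to 9 mm at the tip. Stacked, the underside lies on the lower tray's rim
- top_handle (a point): Middle of the carrying handle's grip bar (x = y = 0, z = 88 mm in the upper tray's frame), over the tray's centre of mass. The bar is 14 mm thick in x, 120 mm long in y, from z = 78 to 98 mm, with free space on both sides of it down to the tray walls
- top_clip_hinge (a point): Hinge line of the clip, on the front wall of the upper tray (x = -84, y = 0, z = 36 mm in its frame); the hinge runs along the tray's y
- caddy_clip (a joint): Clip on the upper tray's front: sage green flap 42 mm wide, 40 mm long, hung by its upper edge. 0 = shut (hanging straight down, hook under the lower tray's keeper); grows as it swings out to the front and up; starts open at 1.0 to 1.3 rad. Stays where left; 2 to 6 N on its outside, first down, then toward the tray, swings it to its stop if the trays are fully seated
- clip_tab (a point): Thumb tab at the free lower edge of the clip, 38 mm from the hinge
- biscuits: Red biscuit packet, 40 (x) x 76 (y) x 20 mm, 26 g, lying flat on the left of the desk nearest the robot (a second one, farther left, is spare). Origin: centre of its underside; z up. Pinch across its 40 mm side
- mug_1: Left one of the two pale green mugs that stand upside down at the back, 113 mm high, 95 mm across; bystander. Origin: centre of its underside
- milk_pot_1: White milk portion pot, 52 x 44 x 30 mm, loose in the left bay of the lower tray; stays there. Origin: centre of its underside
- milk_pot_2: White milk portion pot, 52 x 44 x 30 mm, loose in the left bay of the lower tray; stays there. Origin: centre of its underside
- milk_pot_3: White milk portion pot, 52 x 44 x 30 mm, loose in the left bay of the lower tray; stays there. Origin: centre of its underside
- tea_packet_1: Yellow and white tea packet, 44 x 60 x 12 mm, loose in the upper tray, stays there. Origin: centre of its underside
- tea_packet_2: Yellow tea packet, 56 x 66 x 12 mm, loose in the upper tray, stays there. Origin: centre of its underside
- sugar_stick: White sugar stick, 17 x 74 x 12 mm, loose in the upper tray, stays there. Origin: centre of its underside
Not all that is in view belongs to the job. What is shaped like the tea_packet_2 but blue or orange is not meant. What is shaped like the milk_pot_2 but pink is not meant.

How it is judged:
On the way, in this order (a step that is already met when the one before it is completed fails the run):
1. the biscuit packet lies flat in the empty bay of the lower tray, released (x of biscuits in the frame of caddy_base between -0.05 and 0.05 m and y of biscuits in the frame of caddy_base between -0.085 and -0.012 m and z of biscuits in the frame of caddy_base below 0.018 m and angle between biscuits's own z axis and vertical below 0.35 rad and contact force between the fingers and biscuits below 0.1 N), for 0.2 s.
2. the upper tray is seated: lugs in the sockets, underside on the rim, clip to the front (horizontal distance between top_underside and base_rim below 0.003 m and z of top_underside in the frame of base_rim between -0.003 and 0.0025 m and angle between the z axis of caddy_top and the z axis of caddy_base, either way round below 0.025 rad and x of top_clip_hinge in the frame of caddy_base below -0.07 m), for 0.2 s.
3. the clip is shut (value of joint caddy_clip below 0.12 rad), for 0.2 s.
At the end, for the whole second after the job is handed in: Packet flat in the lower tray's right bay; upper tray on the lower, clip at the front, centred within 3 mm, underside within 2.5 mm of the rim, parallel within 0.025 rad; clip under 0.12 rad; tea, sugar in the upper, milk pots in the lower tray, level on the desk; at rest (all of step 2 and x of biscuits in the frame of caddy_base between -0.05 and 0.05 m and y of biscuits in the frame of caddy_base between -0.085 and -0.012 m and z of biscuits in the frame of caddy_base below 0.018 m and angle between biscuits's own z axis and vertical below 0.35 rad and value of joint caddy_clip below 0.12 rad and x of tea_packet_1 in the frame of caddy_top between -0.075 and 0.075 m and y of tea_packet_1 in the frame of caddy_top between -0.1 and 0.1 m and z of tea_packet_1 in the frame of caddy_top between 0.005 and 0.045 m and x of tea_packet_2 in the frame of caddy_top between -0.075 and 0.075 m and y of tea_packet_2 in the frame of caddy_top between -0.1 and 0.1 m and z of tea_packet_2 in the frame of caddy_top between 0.005 and 0.045 m and x of sugar_stick in the frame of caddy_top between -0.075 and 0.075 m and y of sugar_stick in the frame of caddy_top between -0.1 and 0.1 m and z of sugar_stick in the frame of caddy_top between 0.005 and 0.045 m and x of milk_pot_1 in the frame of caddy_base between -0.075 and 0.075 m and y of milk_pot_1 in the frame of caddy_base between -0.1 and 0.1 m and z of milk_pot_1 in the frame of caddy_base between -0.003 and 0.035 m and x of milk_pot_2 in the frame of caddy_base between -0.075 and 0.075 m and y of milk_pot_2 in the frame of caddy_base between -0.1 and 0.1 m and z of milk_pot_2 in the frame of caddy_base between -0.003 and 0.035 m and x of milk_pot_3 in the frame of caddy_base between -0.075 and 0.075 m and y of milk_pot_3 in the frame of caddy_base between -0.1 and 0.1 m and z of milk_pot_3 in the frame of caddy_base between -0.003 and 0.035 m and angle between caddy_base's own z axis and vertical below 0.05 rad and height (world z) of caddy_base between -0.01 and 0.01 m and linear speed of each of caddy_top, caddy_base, biscuits below 0.02 m/s); the robot touches nothing.
It fails at once if the mug was moved by more than 30 mm (distance of mug_1 from where it was at the start of the episode above 0.03 m).
It fails at once if the upper tray was tipped by more than 0.35 rad (angle between caddy_top's own z axis and vertical above 0.35 rad).
It fails at once if the upper tray was dropped or slammed onto the lower one (faster than 0.4 m/s while less than 12 mm above it) (horizontal distance between top_underside and base_rim below 0.02 m and z of top_underside in the frame of base_rim between -0.01 and 0.012 m and linear speed of caddy_top above 0.4 m/s).
It also fails if it takes over 69 s, if anything falls off the work surface, if the arm or the gripper's body presses on something with over 40 N, if the wrist force passes 120 N, or if a joint passes its speed limit or range.

## Working session

There is one attempt and no reset: what is moved stays moved. The work goes in short steps, Python scripts to look and compute and a tool call to move; the robot and the scene stay as the last step left them, time stands still between calls to the robot, and variables do not carry over. Pictures are saved under pics/ and viewed, at most 10 in all, crops included, and the job is handed in when it is done.

Besides the shell and the picture viewer there is one more tool, called after "Emit:" as a command line: name --argument value ..., lists and objects as JSON in quotes. apply_moves: Moves the arm, as the interface text tells. Its arguments: {"type":"object","properties":{"rows":{"type":"array"},"jaw":{"type":"number"},"newtons":{"type":"number"}},"required":["rows"]}

```bash
mkdir -p pics
cat > h.py <<'E'
import numpy as np, cv2
from bench import telemetry, grab_frame, job
from scipy.spatial.transform import Rotation as R
def snap(n,f):
    d=grab_frame(n); cv2.imwrite('pics/'+f,cv2.cvtColor(d['frame'],cv2.COLOR_RGB2BGR)); 
    np.save('pics/'+f+'.npy',{k:v for k,v in d.items()},allow_pickle=True); return d
def load(f): return np.load('pics/'+f+'.npy',allow_pickle=True).item()
E
python3 - <<'E'
from h import *
for n in ('top','side'):
    d=snap(n,n+'0.png'); print({k:v for k,v in d.items() if k!='frame'})
print(telemetry.get_obs())
E
```

```text
{'vertical_fov': 47.23042158181139, 'cx': 319.2854495406074, 'cy': 198.75346524001904, 'origin': array([ 0.37375025, -0.09631607,  1.50351448]), 'attitude': array([ 0.08894339, -0.08631781, -1.57326164])}
{'vertical_fov': 57.7162999045921, 'cx': 316.9313053281665, 'cy': 199.12443359982822, 'origin': array([0.26584267, 0.63057101, 0.76674409]), 'attitude': array([ 0.21170283, -1.12349733, -2.53877815])}
{'clock': 0.1, 'joints': array([ 1.04287002,  0.47771235,  0.0223387 ,  1.55633015, -0.01150414,
        1.10928815, -0.08311413]), 'qvel': array([ 0.00135812, -0.00333352, -0.0012582 , -0.00304453, -0.00059999,
        0.00040602,  0.00033046]), 'tau': array([ 5.70065022e-03, -5.97758210e+01,  1.61427598e+00, -2.81954670e+01,
        1.28907157e-02,  4.98792389e-03,  1.12888907e-05]), 'tcp_pos': array([ 0.27490577, -0.61589546,  0.21943575]), 'orientation': array([-3.07111520e+00, -6.54318693e-01,  6.95816463e-04]), 'contact_force': array([ 1.27685346, -0.14164088, -0.19292806]), 'moment': array([-0.00357495,  0.02909935,  0.00584147]), 'gripper_force': 0.0, 'grip_width': 0.0854664827621815}
```

View pics/top0.png

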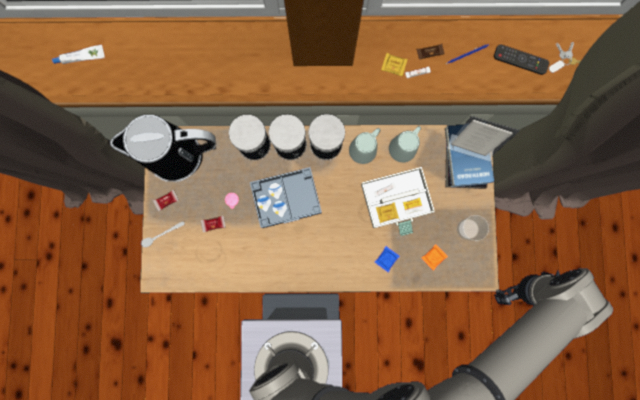

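View pics/side0.png

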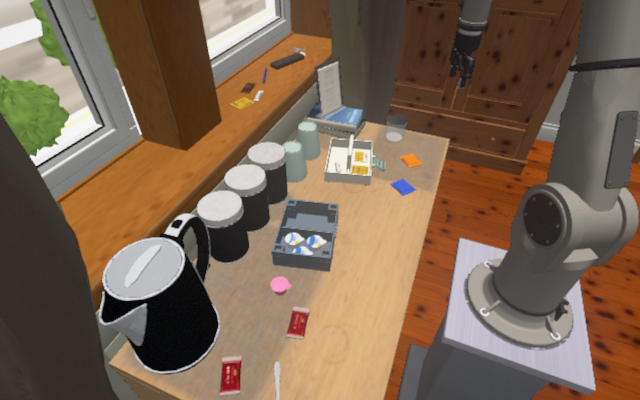

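The top view shows the near packet at (213,223), the grey tray at (286,197), the ivory tray at (398,197) and the clip at (405,228). The side view shows the packet at (298,322), the grey tray at (307,237) and the ivory tray at (349,160). I'll enlarge these for corner readings.

Run:
```python
from h import *
im=cv2.imread('pics/top0.png'); s=cv2.imread('pics/side0.png')
a=cv2.resize(im[160:240,195:325],None,fx=6,fy=6,interpolation=cv2.INTER_CUBIC)
cv2.imwrite('pics/c1.png',a)
b=cv2.resize(im[160:240,345:450],None,fx=7,fy=7,interpolation=cv2.INTER_CUBIC)
cv2.imwrite('pics/c2.png',b)
```

```text
(no output)
```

View pics/c1.png

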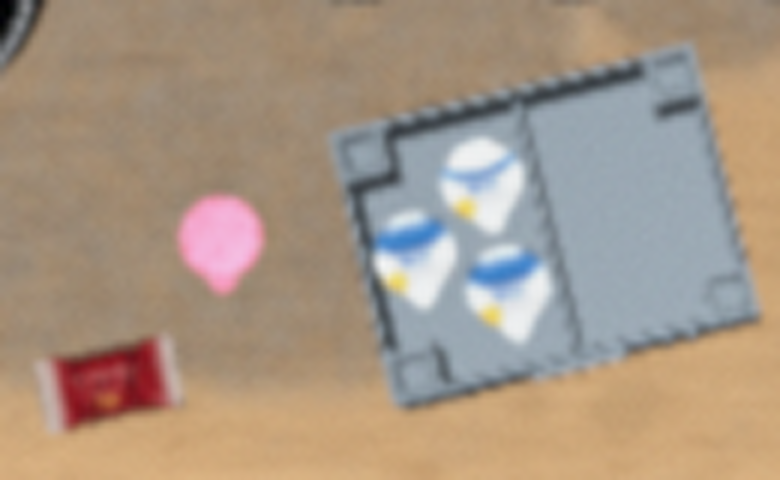

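View pics/c2.png

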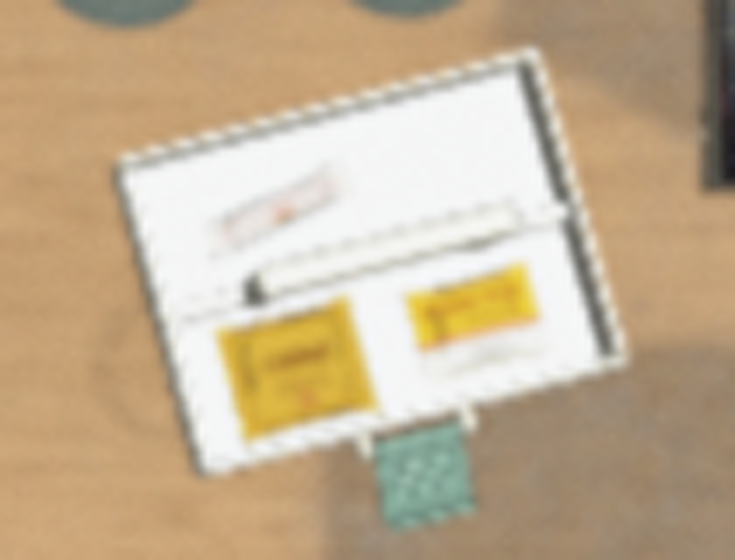

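Readings from the crops. Base rim corners in c1: (333,133), (692,45), (759,317), (400,405). Packet corners: (38,365), (163,335), (183,402), (55,432). Upper tray rim in c2: (118,160), (535,48), (628,360), (203,472). The bar runs (255,283) to (518,215).

```bash
cat >> h.py <<'E'
def K(d):
    f=200/np.tan(np.radians(d['vertical_fov'])/2); return f
def ray(d,uv,z):
    uv=np.atleast_2d(np.array(uv,float)); f=K(d)
    c=np.c_[(uv[:,0]-d['cx'])/f,-(uv[:,1]-d['cy'])/f,-np.ones(len(uv))]
    w=R.from_rotvec(d['attitude']).apply(c); o=d['origin']
    return o+w*((z-o[2])/w[:,2])[:,None]
def proj(d,P):
    c=R.from_rotvec(d['attitude']).inv().apply(np.atleast_2d(P)-d['origin']); f=K(d)
    return np.c_[d['cx']+f*c[:,0]/-c[:,2],d['cy']-f*c[:,1]/-c[:,2]]
def fit(W,M): # planar fit: W~c+R(t)M
    A=W[:,:2]; B=np.array(M)[:,:2]; a=A.mean(0);b=B.mean(0)
    za=(A-a)@[1,1j]; zb=(B-b)@[1,1j]; t=np.angle((za*zb.conj()).sum())
    Rm=np.array([[np.cos(t),-np.sin(t)],[np.sin(t),np.cos(t)]]); c=a-Rm@b
    return c,t,np.linalg.norm(A-(c+B@Rm.T),axis=1)
def uncrop(p,s,x,y): return (np.array(p)+.5)/s-.5+[x,y]
E
python3 - <<'E'
from h import *
d=load('top0.png'); s=load('side0.png')
rect=np.array([[75,100],[75,-100],[-75,-100],[-75,100]])/1000
w=ray(d,uncrop([(333,133),(692,45),(759,317),(400,405)],6,195,160),.056); print('base',fit(w,rect))
cb,tb,_=fit(w,rect)
w=ray(d,uncrop([(118,160),(535,48),(628,360),(203,472)],7,345,160),.052); print('top',fit(w,rect))
ct,tt,_=fit(w,rect)
b=ray(d,uncrop([(255,283),(518,215)],7,345,160),.098); print('bar',b,b.mean(0))
w=ray(d,uncrop([(38,365),(163,335),(183,402),(55,432)],6,195,160),.010); m=np.array([[20,38],[20,-38],[-20,-38],[-20,38]])/1000
print('pk',fit(w,m)); 
print('clip tab',ray(d,uncrop([(388,528),(474,510)],7,345,160),.03))
for p in ([75,100,56],[75,-100,56],[-75,-100,56],[-75,100,56]):
    q=R.from_rotvec([0,0,tb]).apply(np.array(p)/1000)+[*cb,0]; print(proj(s,q),end='')
    q=R.from_rotvec([0,0,tt]).apply(np.array(p)/1000*[1,1,52/56])+[*ct,0]; print(proj(s,q))
print('pk side',proj(s,[*fit(w,m)[0],.02]))
im=cv2.imread('pics/side0.png');a=cv2.resize(im[125:345,260:400],None,fx=2.7,fy=2.7,interpolation=cv2.INTER_CUBIC);a=cv2.imwrite('pics/c3.png',a)
E
```

```text
base (array([0.54212092, 0.01305652]), np.float64(0.2400448935675845), array([0.0011998 , 0.00172675, 0.00231088, 0.00283605]))
top (array([ 0.54220714, -0.34432741]), np.float64(0.25545453983152916), array([0.00144972, 0.0005869 , 0.00059459, 0.00121698]))
bar [[ 0.52644574 -0.28497037  0.098     ]
 [ 0.55620007 -0.40187145  0.098     ]] [ 0.5413229  -0.34342091  0.098     ]
pk (array([0.46119939, 0.25379329]), np.float64(0.24308711793518978), array([0.00235038, 0.00423725, 0.00162034, 0.00366761]))
clip tab [[ 0.4204988  -0.3529383   0.03      ]
 [ 0.42857412 -0.39260134  0.03      ]]
[[270.85703437 250.25817405]][[323.36013147 171.08299213]]
[[287.32080907 197.60482409]][[329.97838076 137.1824714 ]]
[[338.46442685 203.01979551]][[371.86472367 140.47162565]]
[[330.05530579 257.47522133]][[370.5269007  175.20629467]]
pk side [[297.60795453 318.06077848]]
```

View pics/c3.png

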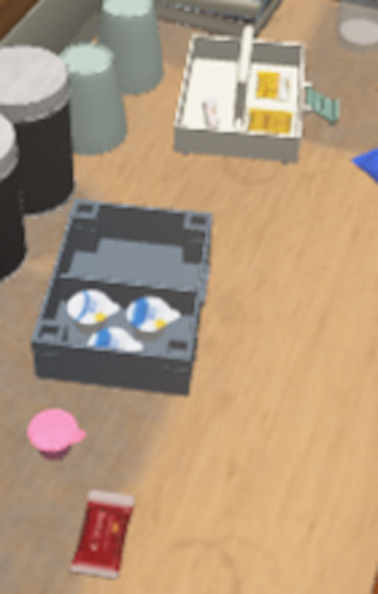

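```bash
cat > g.py <<'E'
import sys; from h import *
# usage: g.py "x,y,z,a" ...   a = world angle of tool y
o=telemetry.get_obs(); p=o['tcp_pos']; r=R.from_rotvec(o['orientation'])
y=r.as_matrix()[:,1]
print('t',round(o['clock'],2),'tcp',p.round(4),'a',round(np.arctan2(y[1],y[0]),4),'zax',r.as_matrix()[:,2].round(4),'w',round(o['grip_width'],4),'F',o['contact_force'].round(1))
for s in sys.argv[1:]:
    x,yy,z,a=map(float,s.split(','))
    c,n=np.cos(a),np.sin(a); M=np.array([[-n,c,0],[c,n,0],[0,0,-1]]).T
    q=R.from_matrix(M)
    sh=r.inv().apply(np.array([x,yy,z])-p)/.25; tu=(r.inv()*q).as_rotvec()/np.pi
    print(s,'->',sh.round(3).tolist(),tu.round(3).tolist(),'rows',round(max(np.linalg.norm(sh)*4,np.linalg.norm(tu)*180/10.7),1))
E
python3 g.py 0.44,-0.47,0.22,-0.9 0.52,-0.4,0.22,-0.6
```

```text
t 0.1 tcp [ 0.2749 -0.6159  0.2194] a -1.151 zax [-8.0e-04  1.4e-03 -1.0e+00] w 0.0855 F [ 1.3 -0.1 -0.2]
0.44,-0.47,0.22,-0.9 -> [0.841, -0.264, -0.002] [-0.001, -0.0, -0.08] rows 3.5
0.52,-0.4,0.22,-0.6 -> [1.247, -0.389, -0.002] [-0.001, -0.0, -0.175] rows 5.2
```

Emit:
apply_moves --rows '[[[0.4, -0.13, 0], [0, 0, -0.05]], [[0.84, -0.26, 0], [0, 0, -0.12]], [[0.97, -0.3, 0], [0, 0, -0.15]], [[0.97, -0.3, 0], [0, 0, -0.15]], [[0.97, -0.3, 0], [0, 0, -0.15]]]' --jaw 1

```text
clock: 0.72
tcp_pos: [0.4713, -0.4431, 0.2199]
orientation: [-2.826, -1.367, -0.005]
contact_force: [-0.5, -0.6, 0.6]
grip_width: 0.0853
gripper_force: 0.0
```

```bash
python3 g.py 0.52,-0.2,0.2,-0.3 0.52,-0.15,0.2,-0.2
```

```text
t 0.72 tcp [ 0.4713 -0.4431  0.2199] a -0.6697 zax [ 0.0021  0.0033 -1.    ] w 0.0853 F [-0.5 -0.6  0.6]
0.52,-0.2,0.2,-0.3 -> [0.883, -0.451, 0.083] [0.0, -0.001, -0.118] rows 4.0
0.52,-0.15,0.2,-0.2 -> [1.04, -0.575, 0.084] [0.0, -0.001, -0.15] rows 4.8
```

Emit:
apply_moves --rows '[[[0.96, -0.48, 0.08], [0, 0, -0.13]], [[0.96, -0.48, 0.08], [0, 0, -0.13]], [[0.96, -0.48, 0.08], [0, 0, -0.13]], [[0.96, -0.48, 0.08], [0, 0, -0.13]], [[0.96, -0.48, 0.08], [0, 0, -0.13]]]'

```text
clock: 1.35
tcp_pos: [0.5238, -0.1828, 0.2]
orientation: [-2.495, -1.906, -0.001]
contact_force: [-1.2, -0.1, 0.1]
grip_width: 0.0856
gripper_force: 0.0
```

```bash
python3 g.py 0.49,0.05,0.2,0.05
```

```text
t 1.35 tcp [ 0.5238 -0.1828  0.2   ] a -0.2659 zax [-5.0e-04  1.4e-03 -1.0e+00] w 0.0856 F [-1.2 -0.1  0.1]
0.49,0.05,0.2,0.05 -> [0.863, -0.375, 0.001] [-0.0, -0.0, -0.101] rows 3.8
```

Emit:
apply_moves --rows '[[[0.98, -0.42, 0], [0, 0, -0.12]], [[0.98, -0.42, 0], [0, 0, -0.12]], [[0.98, -0.42, 0], [0, 0, -0.12]], [[0.98, -0.42, 0], [0, 0, -0.12]], [[0.98, -0.42, 0], [0, 0, -0.12]]]'

```text
clock: 1.98
tcp_pos: [0.4875, 0.0802, 0.2005]
orientation: [-2.096, -2.34, -0.001]
contact_force: [0.6, -0.6, 0.1]
grip_width: 0.0854
gripper_force: 0.0
```

```bash
python3 g.py 0.461,0.256,0.12,0.243 0.461,0.256,0.012,0.243
```

```text
t 1.98 tcp [0.4875 0.0802 0.2005] a 0.11 zax [ 3.e-04  8.e-04 -1.e+00] w 0.0854 F [ 0.6 -0.6  0.1]
0.461,0.256,0.12,0.243 -> [0.71, -0.028, 0.323] [0.0, -0.0, -0.042] rows 3.1
0.461,0.256,0.012,0.243 -> [0.71, -0.028, 0.755] [0.0, -0.0, -0.042] rows 4.1
```

Emit:
apply_moves --rows '[[[0.36, -0.01, 0.1], [0, 0, -0.042]], [[0.71, -0.028, 0.3], [0, 0, -0.042]], [[0.71, -0.028, 0.5], [0, 0, -0.042]], [[0.71, -0.028, 0.6], [0, 0, -0.042]], [[0.71, -0.028, 0.665], [0, 0, -0.042]], [[0.71, -0.028, 0.67], [0, 0, -0.042]], [[0.71, -0.028, 0.67], [0, 0, -0.042]]]'

```text
clock: 2.85
tcp_pos: [0.4643, 0.2518, 0.0343]
orientation: [1.945, 2.465, 0.003]
contact_force: [0.8, 0.5, 0.6]
grip_width: 0.0854
gripper_force: 0.0
```

```bash
python3 - <<'E'
from h import *
d=snap('side','s1.png'); t=snap('top','t1.png')
a=cv2.imread('pics/s1.png')[260:400,230:380]; b=cv2.imread('pics/t1.png')[180:260,170:260]
a=cv2.resize(a,None,fx=3.4,fy=3.4,interpolation=2); b=cv2.resize(b,(300,266),interpolation=2)
c=np.zeros((476,810,3),np.uint8); c[:,:510]=a; c[:266,510:]=b; cv2.imwrite('pics/c4.png',c[:,:800])
print(telemetry.get_obs()['contact_force'])
E
python3 g.py
```

```text
[-0.40622459 -0.04053521 -1.3106191 ]
t 2.95 tcp [0.4642 0.2523 0.0346] a 0.2354 zax [ 3.1e-03  8.0e-04 -1.0e+00] w 0.0851 F [-0.4 -0.  -1.3]
```

View pics/c4.png

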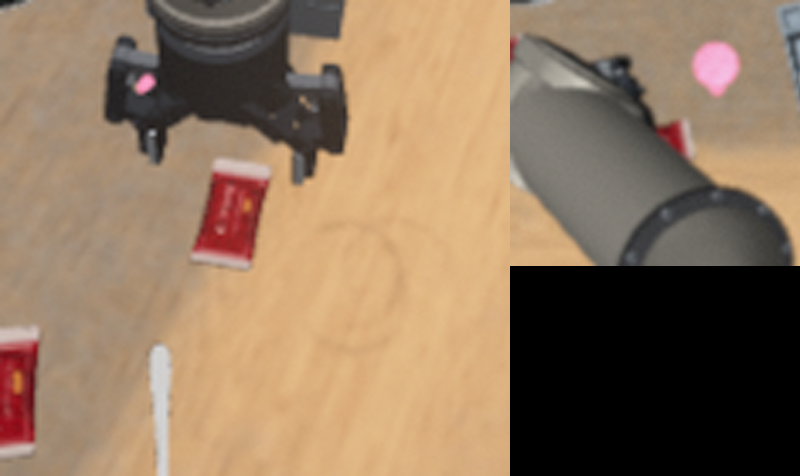

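The side crop shows both fingertips short of the packet: tips at px (275.6,307) and (318,314), packet centre at about (298,323). I'll compare this with the projected tips.

Run:
```python
from h import *
s=load('s1.png'); o=telemetry.get_obs(); p=o['tcp_pos']; r=R.from_rotvec(o['orientation'])
for dz in (.012,.025):
  for dy in (-.045,.045): print(dz,dy,proj(s,p+r.apply([0,dy,dz])))
m=np.array([[20,38],[20,-38],[-20,-38],[-20,38]])/1000
px=uncrop([(215,162),(270,172),(250,266),(193,260)],3.4,230,260)
# corners in side: (215,162) back? -> far(right,-y) back; (270,172) far front; (250,266) near front; (193,260) near back
for z in (.01,.02): print(z,fit(ray(s,px,z),m[[1,2,3,0]]))
t=load('top0.png')
for n,c in (('top',t),('side',s)):print(n,proj(c,[.461,.254,.01]),proj(c,[.461,.254,.02]))
```

```text
0.012 -0.045 [[316.41993898 319.35637072]]
0.012 0.045 [[277.05791347 313.59277661]]
0.025 -0.045 [[316.36767174 322.32602925]]
0.025 0.045 [[277.42224363 316.58929099]]
0.01 (array([0.45861572, 0.25826314]), np.float64(0.22860500030839156), array([0.00258011, 0.00387494, 0.00442629, 0.00259235]))
0.02 (array([0.45606832, 0.263183  ]), np.float64(0.22860500030839123), array([0.0031071 , 0.00436663, 0.00493211, 0.00312274]))
top [[212.81426625 223.55225333]] [[212.09564183 223.37533974]]
side [[297.77849022 320.45894027]] [[297.65065723 318.16973676]]
```

```bash
python3 g.py 0.46,0.257,0.025,0.238
```

```text
t 2.95 tcp [0.4642 0.2523 0.0346] a 0.2354 zax [ 3.1e-03  8.0e-04 -1.0e+00] w 0.0851 F [-0.4 -0.  -1.3]
0.46,0.257,0.025,0.238 -> [0.022, -0.012, 0.038] [0.001, -0.0, -0.001] rows 0.2
```

Emit:
apply_moves --rows '[[[0.022, -0.012, 0.02], [0, 0, 0]], [[0.022, -0.012, 0.038], [0, 0, 0]], [[0.022, -0.012, 0.038], [0, 0, 0]], [[0.022, -0.012, 0.038], [0, 0, 0]]]'

```text
clock: 3.45
tcp_pos: [0.4582, 0.2576, 0.0232]
orientation: [1.942, 2.469, -0.0]
contact_force: [-0.1, 0.2, -0.8]
grip_width: 0.0854
gripper_force: 0.0
```

Emit:
apply_moves --rows '[[[0, 0, 0], [0, 0, 0]], [[0, 0, 0], [0, 0, 0]], [[0, 0, 0], [0, 0, 0]], [[0, 0, 0], [0, 0, 0]], [[0, 0, 0], [0, 0, 0]], [[0, 0, 0], [0, 0, 0]]]' --jaw -1 --newtons 20

```text
clock: 4.2
tcp_pos: [0.4582, 0.2576, 0.0233]
orientation: [1.942, 2.469, 0.0]
contact_force: [0.6, -0.5, 0.1]
grip_width: -0.0001
gripper_force: 0.0
```

```bash
python3 - <<'E'
from h import *
print(telemetry.get_obs()['gripper_force'])
E
python3 g.py 0.46,0.257,0.125,0.238
```

```text
0.0
t 4.2 tcp [0.4582 0.2576 0.0233] a 0.2376 zax [ 0.  0. -1.] w -0.0001 F [ 0.6 -0.5  0.1]
0.46,0.257,0.125,0.238 -> [-0.004, 0.006, -0.407] [0.0, -0.0, -0.0] rows 1.6
```

Run:
```python
from h import *
d=snap('side','s2.png'); 
cv2.imwrite('pics/c5.png',cv2.resize(cv2.imread('pics/s2.png')[250:390,220:380],None,fx=4.5,fy=4.2,interpolation=2))
```

```text
(no output)
```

View pics/c5.png

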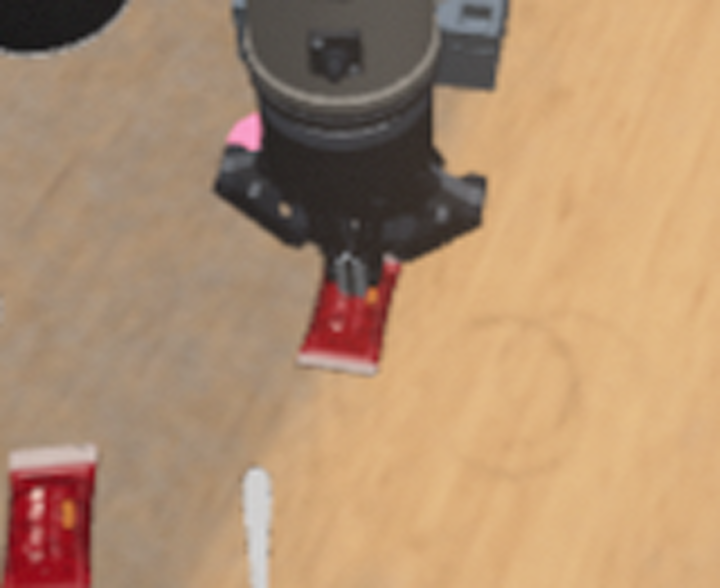

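Run:
```python
from h import *
s=load('s2.png')
for z in (0,.01,.02,.03): print(z,proj(s,[.4556,.2683,z]),proj(s,[.458,.2576,z]))
```

```text
0 [[297.45859496 328.9890525 ]] [[298.45065037 324.53098839]]
0.01 [[297.32738393 326.75784492]] [[298.32888546 322.2849107 ]]
0.02 [[297.19397391 324.48924422]] [[298.2051     320.00156176]]
0.03 [[297.05830916 322.18230245]] [[298.07924327 317.68000608]]
```

Emit:
apply_moves --rows '[[[0.02, 0, 0], [0, 0, 0]], [[0.02, 0, 0], [0, 0, 0]], [[0.02, 0, 0], [0, 0, 0]], [[0.02, 0, 0], [0, 0, 0]], [[0.02, 0, 0.02], [0, 0, 0]], [[0.02, 0, 0.04], [0, 0, 0]], [[0.02, 0, 0.04], [0, 0, 0]]]' --jaw 0.6

```text
clock: 5.12
tcp_pos: [0.4566, 0.2622, 0.0127]
orientation: [-1.942, -2.469, 0.002]
contact_force: [-0.3, -0.6, -0.3]
grip_width: 0.0685
gripper_force: 0.0
```

Emit:
apply_moves --rows '[[[0, 0, 0.01], [0, 0, 0]], [[0, 0, 0.02], [0, 0, 0]], [[0, 0, 0.02], [0, 0, 0]]]'

```text
clock: 5.5
tcp_pos: [0.4569, 0.2623, 0.0081]
orientation: [-1.943, -2.469, 0.001]
contact_force: [0.1, -0.5, 1.5]
grip_width: 0.0683
gripper_force: 0.0
```

Emit:
apply_moves --rows '[[[0, 0, 0], [0, 0, 0]], [[0, 0, 0], [0, 0, 0]], [[0, 0, 0], [0, 0, 0]], [[0, 0, 0], [0, 0, 0]], [[0, 0, 0], [0, 0, 0]]]' --jaw -1

```text
clock: 6.12
tcp_pos: [0.4573, 0.2631, 0.0094]
orientation: [1.942, 2.469, 0.002]
contact_force: [-2.9, -1.0, 10.9]
grip_width: -0.0001
gripper_force: 5.1
```

```bash
python3 - <<'E'
from h import *
d=snap('side','s3.png'); print(telemetry.get_obs()['gripper_force'])
E
python3 g.py 0.46,0.257,0.125,0.238
```

```text
5.099868279485236
t 6.17 tcp [0.4573 0.2631 0.0093] a 0.2377 zax [ 1.1e-03  6.0e-04 -1.0e+00] w 0.0002 F [-2.  -0.7 10.3]
0.46,0.257,0.125,0.238 -> [-0.026, 0.005, -0.463] [0.0, -0.0, -0.0] rows 1.9
```

Run:
```python
from h import *
for f in ('side0.png','s2.png','s3.png'):
    im=load(f)['frame'].astype(int); r,g,b=im[...,0],im[...,1],im[...,2]
    m=(r>90)&(g<70)&(b<80); dk=(r<95)&(abs(r-g)<25)&(abs(g-b)<25)
    print(f)
    for v in range(300,346): print(v,''.join('R' if m[v,u] else '#' if dk[v,u] else 'w' if min(r[v,u],g[v,u],b[v,u])>140 else '.' for u in range(268,334)))
```

```text
side0.png
300 ..................................................................
301 ..................................................................
302 ..................................................................
303 ..................................................................
304 ..................................................................
305 ..................................................................
306 ..........................www.....................................
307 .........................wwwwwwwwwww..............................
308 .........................wwwwwwwwwwwwwwww.........................
309 .........................wwwwwwwwwwwwwwwww........................
310 ............................wwwwwwwwwwwwww........................
311 .........................R........wwwwwwww........................
312 .........................RRRRRRR..................................
313 .........................RRRRRRRRRRRR.............................
314 ........................RRRRR.RRRRRRRR............................
315 .....................
[... 8021 characters left out ...]
..............wwwwwwwwwwwwww.................................
337 .........................wwwwwwwwww...............................
338 ..............................wwwww...............................
339 ..................................................................
340 ..................................................................
341 ..................................................................
342 ..................................................................
343 ..................................................................
344 ..................................................................
345 ..................................................................
```

Emit:
apply_moves --rows '[[[0, 0, -0.03], [0, 0, 0]], [[0, 0, -0.03], [0, 0, 0]], [[0, 0, -0.03], [0, 0, 0]], [[0, 0, -0.02], [0, 0, 0]], [[0, 0, 0.02], [0, 0, 0]], [[0, 0, 0.06], [0, 0, 0]], [[0, 0, 0.06], [0, 0, 0]]]' --jaw 0.4

```text
clock: 7.05
tcp_pos: [0.4562, 0.262, -0.0079]
orientation: [-1.942, -2.469, 0.003]
contact_force: [-0.4, -1.2, 0.3]
grip_width: 0.0598
gripper_force: 0.0
```

Emit:
apply_moves --rows '[[[0, 0, 0.01], [0, 0, 0]], [[0, 0, 0.02], [0, 0, 0]], [[0, 0, 0.02], [0, 0, 0]]]'

```text
clock: 7.42
tcp_pos: [0.457, 0.2624, -0.0117]
orientation: [1.943, 2.469, 0.0]
contact_force: [-0.2, -0.6, -0.3]
grip_width: 0.0599
gripper_force: 0.0
```

Emit:
apply_moves --rows '[[[0, 0, 0], [0, 0, 0]], [[0, 0, 0], [0, 0, 0]], [[0, 0, 0], [0, 0, 0]], [[0, 0, 0], [0, 0, 0]]]' --jaw -1

```text
clock: 7.92
tcp_pos: [0.4572, 0.2625, -0.0114]
orientation: [1.942, 2.469, 0.001]
contact_force: [-0.8, -0.8, 6.1]
grip_width: 0.0394
gripper_force: 20.1
```

```bash
python3 - <<'E'
from h import *
s=load('side0.png')
g=ray(s,[(297,324.7)],.02)[0]; e=ray(s,[(301.5,308),(293.5,337)],.008)
print('finger near edge',g,'ends',e,e.mean(0), np.linalg.norm(e[0]-e[1]))
px=uncrop([(35,347),(78,203),(212,213),(189,362)],2.7,260,125)
rect=np.array([[75,100],[75,-100],[-75,-100],[-75,100]])/1000
for z in (.03,.056,.07,.09): print('side',z,fit(ray(s,px,z),rect))
t=load('top0.png')
q=uncrop([(333,133),(692,45),(759,317),(400,405)],6,195,160)
for z in (.02,.056,.09):
  w=ray(t,q,z); print('top',z,fit(w,rect)[0],[round(np.linalg.norm(w[i]-w[(i+1)%4]),4) for i in range(4)])
E
python3 g.py 0.47,0.2,0.1,0.24
```

```text
finger near edge [0.45578802 0.26892105 0.02      ] ends [[0.4665803  0.22091164 0.008     ]
 [0.45386891 0.29241657 0.008     ]] [0.4602246  0.25666411 0.008     ] 0.07262599540461635
side 0.03 (array([ 0.5478764 , -0.00416313]), np.float64(0.25532396449807454), array([0.00512911, 0.00236459, 0.00629636, 0.00355282]))
side 0.056 (array([0.53792331, 0.0182369 ]), np.float64(0.25532396449807415), array([0.00267896, 0.00466964, 0.00304697, 0.00484437]))
side 0.07 (array([0.53256396, 0.03029845]), np.float64(0.2553239644980742), array([0.00375995, 0.00683732, 0.00324406, 0.00675838]))
side 0.09 (array([0.52490774, 0.04752924]), np.float64(0.2553239644980743), array([0.00671128, 0.01010294, 0.00580101, 0.00986288]))
top 0.02 [0.54630833 0.01577664] [np.float64(0.202), np.float64(0.154), np.float64(0.1997), np.float64(0.1535)]
top 0.056 [0.54212092 0.01305652] [np.float64(0.1971), np.float64(0.1502), np.float64(0.1949), np.float64(0.1497)]
top 0.09 [0.53816613 0.01048752] [np.float64(0.1924), np.float64(0.1467), np.float64(0.1903), np.float64(0.1462)]
t 7.92 tcp [ 0.4572  0.2625 -0.0114] a 0.2375 zax [ 5.e-04  1.e-04 -1.e+00] w 0.0394 F [-0.8 -0.8  6.1]
0.47,0.2,0.1,0.24 -> [-0.255, -0.009, -0.446] [0.0, 0.0, -0.001] rows 2.1
```

Emit:
apply_moves --rows '[[[0, 0, -0.15], [0, 0, 0]], [[-0.05, 0, -0.35], [0, 0, 0]], [[-0.25, 0, -0.42], [0, 0, 0]], [[-0.48, 0, -0.42], [0, 0, 0]], [[-0.7, 0, -0.42], [0, 0, 0]], [[-0.9, 0.05, -0.42], [0, 0, 0]], [[-0.98, 0.05, -0.42], [0, 0, 0]], [[-0.98, 0.05, -0.42], [0, 0, 0]]]'

```text
clock: 8.93
tcp_pos: [0.5268, 0.0253, 0.0929]
orientation: [-1.947, -2.465, 0.001]
contact_force: [-0.2, -0.4, 0.0]
grip_width: 0.0392
gripper_force: 20.5
```

```bash
python3 g.py 0.551,-0.029,0.09,0.243
```

```text
t 8.93 tcp [0.5268 0.0253 0.0929] a 0.2338 zax [-6.e-04 -5.e-04 -1.e+00] w 0.0392 F [-0.2 -0.4  0. ]
0.551,-0.029,0.09,0.243 -> [-0.234, 0.044, 0.012] [-0.0, 0.0, -0.003] rows 1.0
```

Emit:
apply_moves --rows '[[[-0.12, 0.022, 0.006], [0, 0, -0.003]], [[-0.234, 0.044, 0.012], [0, 0, -0.003]], [[-0.234, 0.044, 0.012], [0, 0, -0.003]], [[-0.234, 0.044, 0.012], [0, 0, -0.003]]]'

```text
clock: 9.43
tcp_pos: [0.5507, -0.0249, 0.0902]
orientation: [-1.928, -2.479, -0.001]
contact_force: [-0.2, -0.0, -0.4]
grip_width: 0.0394
gripper_force: 20.5
```

```bash
python3 - <<'E'
from h import *
snap('side','s4.png'); snap('top','t4.png')
a=cv2.resize(cv2.imread('pics/s4.png')[165:285,255:365],None,fx=4.2,fy=4.2,interpolation=2)
b=cv2.resize(cv2.imread('pics/t4.png')[160:235,240:325],(336,296),interpolation=2)
c=np.zeros((504,798,3),np.uint8); c[:,:462]=a; c[:296,462:]=b; cv2.imwrite('pics/c6.png',c)
E
python3 g.py
```

```text
t 9.53 tcp [ 0.5508 -0.025   0.0904] a 0.2498 zax [-2.e-04  7.e-04 -1.e+00] w 0.0394 F [0.2 0.3 0.1]
```

View pics/c6.png

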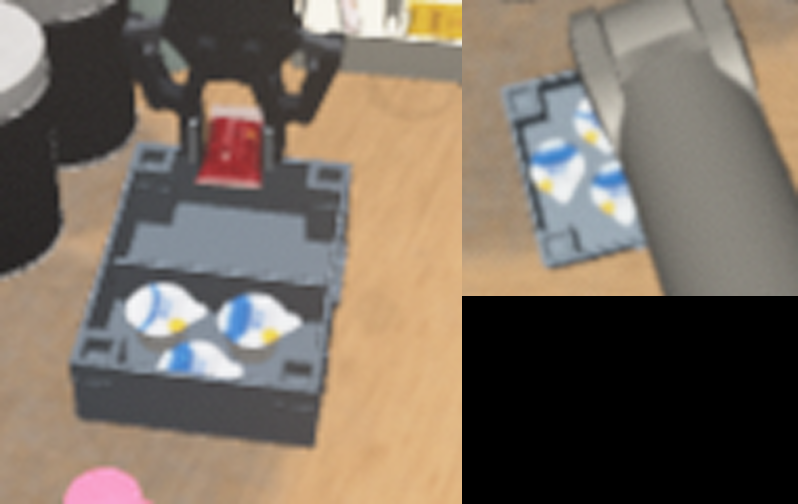

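The side crop shows the packet held above the right bay, ends at crop (237,108) and (229,186). The base rim corners are at (72,365), (138,145), (351,166) and (323,385).

```bash
python3 - <<'E'
from h import *
s=load('s4.png'); u=lambda p:uncrop(p,4.2,255,165)
rect=np.array([[75,100],[75,-100],[-75,-100],[-75,100]])/1000
w=ray(s,u([(72,365),(138,145),(351,166),(323,385)]),.056); c,t,e=fit(w,rect); print(c,t,e)
i=R.from_rotvec([0,0,-t])
for z in (.10,.112,.122):
  e=ray(s,u([(237,108),(229,186)]),z); print(z,e.mean(0),'len',np.linalg.norm(e[0]-e[1]),'in base',i.apply(e.mean(0)-[*c,0]))
E
python3 g.py
```

```text
[0.53956635 0.01517585] 0.25961927778958266 [0.0008754  0.00292113 0.00362057 0.00548778]
0.1 [ 0.55526398 -0.04059889  0.1       ] len 0.07519211433292763 in base [ 0.00085349 -0.05793539  0.1       ]
0.112 [ 0.550055   -0.02851924  0.112     ] len 0.07383881343982505 in base [-0.00107992 -0.04492334  0.112     ]
0.122 [ 0.54571419 -0.01845286  0.122     ] len 0.0727110626955729 in base [-0.0026911  -0.03407997  0.122     ]
t 9.53 tcp [ 0.5508 -0.025   0.0904] a 0.2498 zax [-2.e-04  7.e-04 -1.e+00] w 0.0394 F [0.2 0.3 0.1]
```

Emit:
apply_moves --rows '[[[-0.012, 0, 0.1], [0, 0, 0.002]], [[-0.012, 0, 0.2], [0, 0, 0.002]], [[-0.012, 0, 0.29], [0, 0, 0.002]], [[-0.012, 0, 0.34], [0, 0, 0.002]], [[-0.012, 0, 0.36], [0, 0, 0.002]], [[-0.012, 0, 0.375], [0, 0, 0.002]], [[-0.012, 0, 0.375], [0, 0, 0.002]]]'

```text
clock: 10.4
tcp_pos: [0.5523, -0.0299, -0.0031]
orientation: [1.938, 2.472, 0.001]
contact_force: [-0.3, -0.4, 0.1]
grip_width: 0.0392
gripper_force: 20.5
```

Emit:
apply_moves --rows '[[[0, 0, 0.008], [0, 0, 0]], [[0, 0, 0.014], [0, 0, 0]], [[0, 0, 0.014], [0, 0, 0]]]'

```text
clock: 10.78
tcp_pos: [0.552, -0.03, -0.007]
orientation: [1.939, 2.472, -0.0]
contact_force: [-0.5, -0.4, 0.5]
grip_width: 0.0393
gripper_force: 20.5
```

Emit:
apply_moves --rows '[[[0, 0, 0], [0, 0, 0]], [[0, 0, 0], [0, 0, 0]], [[0, 0, 0], [0, 0, 0]], [[0, 0, -0.1], [0, 0, 0]], [[0, 0, -0.3], [0, 0, 0]], [[0, 0, -0.5], [0, 0, 0]], [[0, 0, -0.65], [0, 0, 0]], [[0, 0, -0.65], [0, 0, 0]]]' --jaw 0.2

```text
clock: 11.78
tcp_pos: [0.5542, -0.0297, 0.1588]
orientation: [1.936, 2.468, 0.005]
contact_force: [0.4, -0.1, 0.3]
grip_width: 0.0509
gripper_force: 0.0
```

```bash
python3 g.py 0.54,-0.26,0.14,0.0
```

```text
t 11.78 tcp [ 0.5542 -0.0297  0.1588] a 0.2405 zax [ 6.3e-03 -5.0e-04 -1.0e+00] w 0.0509 F [ 0.4 -0.1  0.3]
0.54,-0.26,0.14,0.0 -> [-0.881, -0.275, 0.075] [0.002, 0.0, 0.077] rows 3.7
```

Emit:
apply_moves --rows '[[[-0.25, 0, 0], [0, 0, 0]], [[-0.5, 0.01, 0], [0, 0, 0]], [[-0.75, 0.015, 0], [0, 0, 0]], [[-0.98, 0.015, 0], [0, 0, 0]], [[-0.98, 0.015, 0], [0, 0, 0]], [[-0.98, 0.015, 0], [0, 0, 0]]]' --jaw 0.6

```text
clock: 12.52
tcp_pos: [0.6133, -0.2661, 0.154]
orientation: [-1.937, -2.47, 0.0]
contact_force: [-0.1, 0.2, 0.2]
grip_width: 0.0682
gripper_force: 0.0
```

```bash
python3 g.py 0.541,-0.342,0.14,0.255 0.541,-0.342,0.06,0.255
python3 - <<'E'
from h import *
# where is the packet in the base, from the top view by colour
d=snap('top','t5.png'); im=d['frame'].astype(int); m=(im[...,0]>90)&(im[...,1]<70)&(im[...,2]<80); m[:, :255]=0; m[:,330:]=0;m[:150]=0;m[240:]=0
v,u=np.nonzero(m); print(len(u)); p=ray(d,[(u.mean(),v.mean())],.024)[0]
print(p, R.from_rotvec([0,0,-.24]).apply(p-[.5421,.0131,0]))
E
```

```text
t 12.53 tcp [ 0.6133 -0.2661  0.154 ] a 0.2408 zax [-0.002   0.0015 -1.    ] w 0.0682 F [-0.1  0.2  0.2]
0.541,-0.342,0.14,0.255 -> [-0.226, -0.353, 0.056] [-0.0, -0.001, -0.005] rows 1.7
0.541,-0.342,0.06,0.255 -> [-0.226, -0.353, 0.376] [-0.0, -0.001, -0.005] rows 2.3
146
[ 0.55211725 -0.03919807  0.024     ] [-0.00270125 -0.05318023  0.024     ]
```

Emit:
apply_moves --rows '[[[-0.11, -0.18, 0.02], [0, 0, -0.005]], [[-0.215, -0.353, 0.056], [0, 0, -0.005]], [[-0.215, -0.353, 0.056], [0, 0, -0.005]], [[-0.215, -0.353, 0.16], [0, 0, -0.005]], [[-0.215, -0.353, 0.27], [0, 0, -0.005]], [[-0.215, -0.353, 0.34], [0, 0, -0.005]], [[-0.215, -0.353, 0.376], [0, 0, -0.005]], [[-0.215, -0.353, 0.376], [0, 0, -0.005]]]'

```text
clock: 13.58
tcp_pos: [0.5414, -0.3396, 0.0614]
orientation: [-1.918, -2.488, -0.0]
contact_force: [-0.1, -0.5, -0.3]
grip_width: 0.068
gripper_force: 0.0
```

```bash
python3 g.py 0.541,-0.339,0.06,0.255
```

```text
t 13.57 tcp [ 0.5414 -0.3396  0.0614] a 0.2572 zax [-3.e-04  5.e-04 -1.e+00] w 0.068 F [-0.1 -0.5 -0.3]
0.541,-0.339,0.06,0.255 -> [0.003, -0.001, 0.005] [-0.0, -0.0, 0.001] rows 0.0
```

Emit:
apply_moves --rows '[[[0, 0, 0], [0, 0, 0]], [[0, 0, 0], [0, 0, 0]], [[0, 0, 0], [0, 0, 0]], [[0, 0, 0], [0, 0, 0]], [[0, 0, 0], [0, 0, 0]], [[0, 0, 0], [0, 0, 0]]]' --jaw -1 --newtons 60

```text
clock: 14.32
tcp_pos: [0.5415, -0.3404, 0.0622]
orientation: [1.919, 2.486, -0.0]
contact_force: [-1.4, -0.1, 6.1]
grip_width: 0.0127
gripper_force: 59.6
```

Emit:
apply_moves --rows '[[[0, 0, -0.04], [0, 0, 0]], [[0, 0, -0.1], [0, 0, 0]], [[0, 0, -0.2], [0, 0, 0]], [[0, 0, -0.3], [0, 0, 0]], [[0, 0, -0.34], [0, 0, 0]], [[0, 0, -0.34], [0, 0, 0]]]'

```text
clock: 15.08
tcp_pos: [0.5414, -0.3403, 0.1472]
orientation: [1.919, 2.486, 0.0]
contact_force: [0.1, 0.3, -4.2]
grip_width: 0.0128
gripper_force: 58.7
```

```bash
python3 g.py 0.541,0.015,0.15,0.245; python3 -c "
from h import *
print(telemetry.get_obs()['moment'])"
```

```text
t 15.07 tcp [ 0.5414 -0.3403  0.1472] a 0.2563 zax [ 1.e-03 -7.e-04 -1.e+00] w 0.0128 F [ 0.1  0.3 -4.2]
0.541,0.015,0.15,0.245 -> [1.375, 0.359, -0.012] [0.0, 0.0, 0.004] rows 5.7
[ 0.05880505  0.00857415 -0.03730695]
```

Emit:
apply_moves --rows '[[[0.04, 0.01, -0.012], [0, 0, 0]], [[0.13, 0.035, -0.012], [0, 0, 0]], [[0.25, 0.065, -0.012], [0, 0, 0]], [[0.38, 0.1, -0.012], [0, 0, 0]], [[0.51, 0.133, -0.012], [0, 0, 0]], [[0.63, 0.165, -0.012], [0, 0, 0.001]], [[0.75, 0.196, -0.012], [0, 0, 0.001]], [[0.85, 0.222, -0.012], [0, 0, 0.001]], [[0.92, 0.24, -0.012], [0, 0, 0.001]], [[0.94, 0.245, -0.012], [0, 0, 0.001]]]'

```text
clock: 16.32
tcp_pos: [0.5405, -0.0952, 0.1495]
orientation: [-1.919, -2.487, -0.0]
contact_force: [-0.4, -0.3, -5.1]
grip_width: 0.0129
gripper_force: 58.7
```

```bash
python3 g.py 0.5413,0.0174,0.15,0.248
```

```text
t 16.32 tcp [ 0.5405 -0.0952  0.1495] a 0.2562 zax [-3.e-04  4.e-04 -1.e+00] w 0.0129 F [-0.4 -0.3 -5.1]
0.5413,0.0174,0.15,0.248 -> [0.435, 0.117, -0.002] [-0.0, -0.0, 0.003] rows 1.8
```

Emit:
apply_moves --rows '[[[0.04, 0.01, 0], [0, 0, 0.001]], [[0.13, 0.035, 0], [0, 0, 0.002]], [[0.24, 0.065, 0], [0, 0, 0.003]], [[0.34, 0.09, 0], [0, 0, 0.003]], [[0.41, 0.11, 0], [0, 0, 0.003]], [[0.435, 0.117, 0], [0, 0, 0.003]], [[0.435, 0.117, 0], [0, 0, 0.003]]]'

```text
clock: 17.2
tcp_pos: [0.5419, 0.0148, 0.1495]
orientation: [1.935, 2.475, -0.001]
contact_force: [0.6, -0.4, -3.8]
grip_width: 0.013
gripper_force: 58.7
```

```bash
python3 - <<'E'
from h import *
snap('side','s6.png'); snap('top','t6.png')
a=cv2.resize(cv2.imread('pics/s6.png')[170:290,262:362],None,fx=4,fy=4,interpolation=2)
b=cv2.resize(cv2.imread('pics/t6.png')[150:240,240:335],None,fx=4.2,fy=4.2,interpolation=2)
c=np.zeros((480,799,3),np.uint8); c[:,:400]=a; c[:378,400:]=b; cv2.imwrite('pics/c7.png',c)
E
python3 g.py
```

```text
t 17.3 tcp [0.5419 0.0139 0.1494] a 0.2422 zax [-3.e-04 -8.e-04 -1.e+00] w 0.0131 F [ 0.2 -0.6 -4.4]
```

View pics/c7.png

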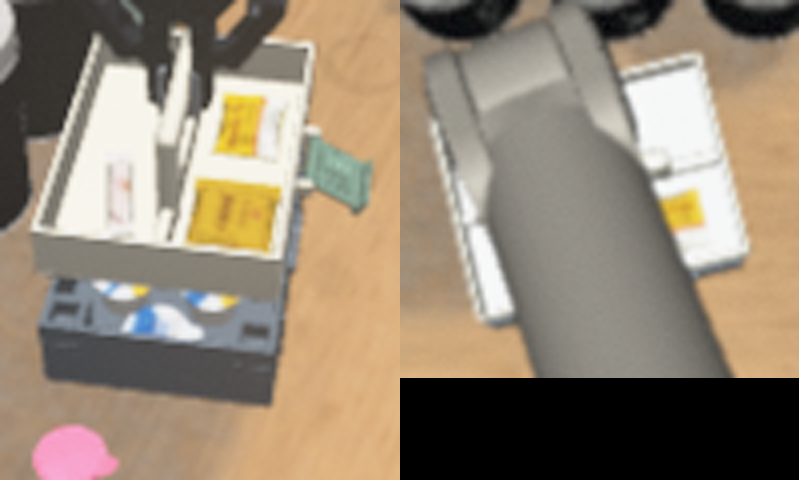

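Side crop: tray rim corners at (32,235), (98,38), (314,45), (283,262); base left rim corners at (38,325), (278,348). Top crop: tray rim corners TR (302,55), BR (348,252), BL (82,322).

Run:
```python
from h import *
s=load('s6.png'); t=load('t6.png'); z=.139
rect=np.array([[75,100],[75,-100],[-75,-100],[-75,100]])/1000
f=fit(ray(s,uncrop([(32,235),(98,38),(314,45),(283,262)],4,262,170),z),rect); print('side tray',f)
for zz in (.134,.144): print(zz,fit(ray(s,uncrop([(32,235),(98,38),(314,45),(283,262)],4,262,170),zz),rect)[0])
print('top tray',fit(ray(t,uncrop([(302,55),(348,252),(82,322)],4.2,240,150),z),rect[1:]))
print('side base left corners',ray(s,uncrop([(38,325),(278,348)],4,262,170),.056))
# tray left corners in side
print('side tray left',ray(s,uncrop([(32,235),(283,262)],4,262,170),z))
```

```text
side tray (array([0.5381157 , 0.01694539]), np.float64(0.26462277495464454), array([0.00487966, 0.01019289, 0.00227488, 0.00361584]))
0.134 [0.54028436 0.01205784]
0.144 [0.53594704 0.02183293]
top tray (array([0.54125544, 0.00845615]), np.float64(0.24267692505738248), array([0.00175589, 0.00315231, 0.00217942]))
side base left corners [[0.58964875 0.12953497 0.056     ]
 [0.44398795 0.08885303 0.056     ]]
side tray left [[0.58671273 0.12881061 0.139     ]
 [0.44266376 0.09197397 0.139     ]]
```

```bash
python3 g.py 0.542,0.017,0.123,0.244
```

```text
t 17.3 tcp [0.5419 0.0139 0.1494] a 0.2422 zax [-3.e-04 -8.e-04 -1.e+00] w 0.0131 F [ 0.2 -0.6 -4.4]
0.542,0.017,0.123,0.244 -> [0.012, 0.003, 0.106] [-0.0, 0.0, -0.001] rows 0.4
```

Emit:
apply_moves --rows '[[[0.006, 0.002, 0.02], [0, 0, 0]], [[0.012, 0.003, 0.05], [0, 0, 0]], [[0.012, 0.003, 0.08], [0, 0, 0]], [[0.012, 0.003, 0.1], [0, 0, 0]], [[0.012, 0.003, 0.106], [0, 0, 0]], [[0.012, 0.003, 0.106], [0, 0, 0]], [[0.012, 0.003, 0.106], [0, 0, 0]]]'

```text
clock: 18.18
tcp_pos: [0.5421, 0.0184, 0.1233]
orientation: [1.934, 2.475, 0.001]
contact_force: [-0.8, 1.1, -4.3]
grip_width: 0.013
gripper_force: 58.7
```

Emit:
apply_moves --rows '[[[0, 0, 0.006], [0, 0, 0]], [[0, 0, 0.014], [0, 0, 0]], [[0, 0, 0.022], [0, 0, 0]], [[0, 0, 0.028], [0, 0, 0]], [[0, 0, 0.03], [0, 0, 0]], [[0, 0, 0.03], [0, 0, 0]]]'

```text
clock: 18.92
tcp_pos: [0.5419, 0.0184, 0.1155]
orientation: [1.935, 2.475, -0.0]
contact_force: [0.1, 0.4, -4.0]
grip_width: 0.0128
gripper_force: 58.7
```

Emit:
apply_moves --rows '[[[0, 0, 0.006], [0, 0, 0]], [[0, 0, 0.012], [0, 0, 0]], [[0, 0, 0.018], [0, 0, 0]], [[0, 0, 0.022], [0, 0, 0]], [[0, 0, 0.022], [0, 0, 0]]]'

```text
clock: 19.55
tcp_pos: [0.5418, 0.0184, 0.1099]
orientation: [-1.935, -2.475, 0.0]
contact_force: [-0.1, 0.2, -4.3]
grip_width: 0.0127
gripper_force: 58.7
```

Emit:
apply_moves --rows '[[[0, 0, 0.005], [0, 0, 0]], [[0, 0, 0.01], [0, 0, 0]], [[0, 0, 0.014], [0, 0, 0]], [[0, 0, 0.014], [0, 0, 0]]]'

```text
clock: 20.05
tcp_pos: [0.5418, 0.0184, 0.1064]
orientation: [-1.935, -2.475, 0.0]
contact_force: [-0.8, -0.4, -3.5]
grip_width: 0.0127
gripper_force: 58.7
```

Emit:
apply_moves --rows '[[[0, 0, 0.004], [0, 0, 0]], [[0, 0, 0.008], [0, 0, 0]], [[0, 0, 0.008], [0, 0, 0]]]'

```text
clock: 20.42
tcp_pos: [0.542, 0.0184, 0.1062]
orientation: [1.934, 2.474, -0.001]
contact_force: [-7.0, -1.0, 12.4]
grip_width: 0.0129
gripper_force: 61.2
```

Emit:
apply_moves --rows '[[[0, 0, -0.006], [0, 0, 0]], [[0, 0, -0.006], [0, 0, 0]], [[0, 0, -0.006], [0, 0, 0]]]' --jaw 0.3

```text
clock: 20.8
tcp_pos: [0.5421, 0.0184, 0.1061]
orientation: [1.935, 2.475, 0.0]
contact_force: [-0.1, -0.3, -0.1]
grip_width: 0.0556
gripper_force: 0.0
```

Emit:
apply_moves --rows '[[[0, 0, 0], [0, 0, 0]], [[0, 0, -0.1], [0, 0, 0]], [[0, 0, -0.2], [0, 0, 0]], [[0, 0, -0.3], [0, 0, 0]], [[0, 0, -0.4], [0, 0, 0]], [[0, 0, -0.4], [0, 0, 0]]]'

```text
clock: 21.55
tcp_pos: [0.5432, 0.0186, 0.2077]
orientation: [1.933, 2.473, 0.004]
contact_force: [-0.1, 0.1, -0.7]
grip_width: 0.0556
gripper_force: 0.0
```

```bash
python3 - <<'E'
from h import *
for n,b in (('side',(170,290,262,362)),):
    d=snap(n,'s7.png'); a=cv2.imread('pics/s7.png')[190:275,260:365]
    cv2.imwrite('pics/c8.png',cv2.resize(a,None,fx=7,fy=7,interpolation=2))
E
python3 g.py 0.42,-0.017,0.2,0.245
```

```text
t 21.6 tcp [0.5422 0.0183 0.2064] a 0.2437 zax [ 1.4e-03 -2.0e-04 -1.0e+00] w 0.0556 F [-0.4  0.1  0.2]
0.42,-0.017,0.2,0.245 -> [-0.019, -0.509, 0.025] [0.0, 0.0, -0.0] rows 2.0
```

View pics/c8.png

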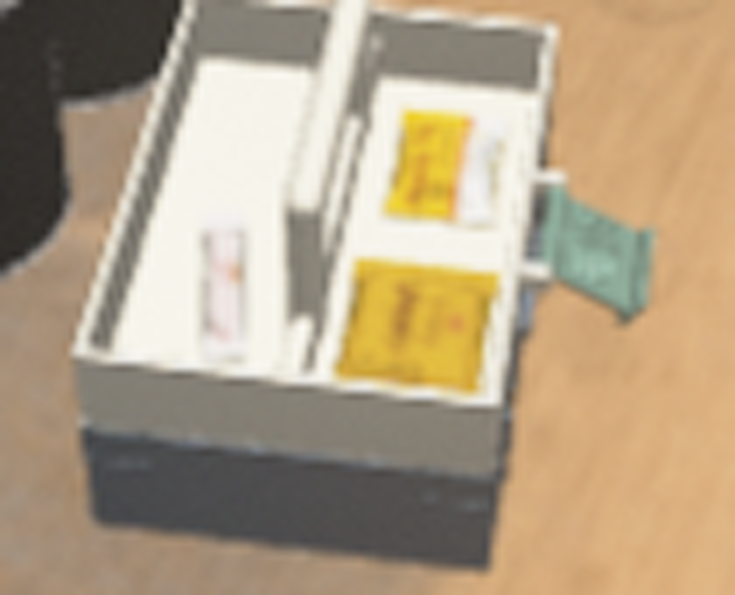

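The tray is flush and the clip is open at crop (600,250). Tea and sugar are still inside. Next I go to the clip, turned 90° so the knuckles clear the tray wall.

```bash
python3 g.py 0.4332,-0.0087,0.15,-1.327; python3 -c "
from h import *
print(telemetry.get_obs()['joints'])"
```

```text
t 21.6 tcp [0.5422 0.0183 0.2064] a 0.2437 zax [ 1.4e-03 -2.0e-04 -1.0e+00] w 0.0556 F [-0.4  0.1  0.2]
0.4332,-0.0087,0.15,-1.327 -> [0.0, -0.45, 0.225] [0.0, -0.0, 0.5] rows 8.4
[ 0.35217757  0.33616781 -0.61246075  1.85684661  0.22551308  1.01649743
 -0.10970789]
```

Emit:
apply_moves --rows '[[[0, -0.1, 0], [0, 0, 0.05]], [[0, -0.25, 0], [0, 0, 0.1]], [[0, -0.4, 0], [0, 0, 0.17]], [[0, -0.45, 0], [0, 0, 0.23]], [[0, -0.45, 0.05], [0, 0, 0.29]], [[0, -0.45, 0.1], [0, 0, 0.35]], [[0, -0.45, 0.15], [0, 0, 0.41]], [[0, -0.45, 0.2], [0, 0, 0.46]], [[0, -0.45, 0.22], [0, 0, 0.5]], [[0, -0.45, 0.22], [0, 0, 0.5]]]' --jaw -1 --newtons 20

```text
clock: 22.85
tcp_pos: [0.4316, -0.0088, 0.1497]
orientation: [-3.118, -0.384, 0.004]
contact_force: [0.2, 0.5, 0.5]
grip_width: -0.0005
gripper_force: 0.0
```

```bash
python3 g.py 0.4332,-0.0087,0.15,-1.327 0.4332,-0.0087,0.07,-1.327; python3 -c "
from h import *
print(telemetry.get_obs()['joints'])"
```

```text
t 22.85 tcp [ 0.4316 -0.0088  0.1497] a -1.3254 zax [-0.0029 -0.     -1.    ] w -0.0005 F [0.2 0.5 0.5]
0.4332,-0.0087,0.15,-1.327 -> [0.006, 0.001, -0.001] [-0.0, 0.001, 0.001] rows 0.0
0.4332,-0.0087,0.07,-1.327 -> [0.007, 0.001, 0.319] [-0.0, 0.001, 0.001] rows 1.3
[ 0.26141712  0.20092152 -0.42597785  2.15691817  0.11379104  0.8073776
 -1.56147289]
```

Emit:
apply_moves --rows '[[[0.006, 0, 0.12], [0, 0, 0]], [[0.006, 0, 0.24], [0, 0, 0]], [[0.006, 0, 0.33], [0, 0, 0]], [[0.006, 0, 0.36], [0, 0, 0]], [[0.006, 0, 0.36], [0, 0, 0]]]'

```text
clock: 23.48
tcp_pos: [0.434, -0.0084, 0.061]
orientation: [-3.118, -0.384, 0.001]
contact_force: [0.1, 0.3, 0.4]
grip_width: -0.0001
gripper_force: 0.0
```

Emit:
apply_moves --rows '[[[0, 0, 0.015], [0, 0, 0]], [[0, 0, 0.03], [0, 0, 0]], [[0, 0, 0.045], [0, 0, 0]], [[0, 0, 0.06], [0, 0, 0]], [[0, 0, 0.06], [0, 0, 0]]]'

```text
clock: 24.1
tcp_pos: [0.4339, -0.0084, 0.0457]
orientation: [-3.118, -0.382, 0.001]
contact_force: [-0.2, 0.9, 1.2]
grip_width: 0.0002
gripper_force: 0.0
```

Emit:
apply_moves --rows '[[[0, 0, 0.015], [0, 0, 0]], [[0, 0, 0.03], [0, 0, 0]], [[0, 0, 0.045], [0, 0, 0]], [[0, 0, 0.055], [0, 0, 0]], [[0, 0, 0.055], [0, 0, 0]]]'

```text
clock: 24.72
tcp_pos: [0.4396, -0.0072, 0.0342]
orientation: [-3.118, -0.383, -0.016]
contact_force: [4.9, 1.1, 13.4]
grip_width: 0.0
gripper_force: 6.7
```

Run:
```python
from h import *
for n in ('side0.png','s7.png',None):
    d=load(n) if n else snap('side','s8.png')
    im=d['frame'].astype(int); 
    if n=='side0.png': continue
    m=(im[...,1]-im[...,0]>15)&(im[...,1]>70); m[:205]=0;m[250:]=0;m[:,:325]=0;m[:,365:]=0
    v,u=np.nonzero(m); print(n,len(u),u.min(),u.max(),v.min(),v.max())
    for r in range(212,240): print(r,''.join('G' if m[r,c] else '#' if im[r,c].max()<95 else '.' for c in range(325,365)))
```

```text
s7.png 167 337 352 217 234
212 ........................................
213 ........................................
214 ........................................
215 ........................................
216 ........................................
217 ..............GG........................
218 .............GGG........................
219 .............GGGGG......................
220 .............GGGGGGG....................
221 .............GGGGGGGGG..................
222 .............GGGGGGGGGGG................
223 ............GGGGGGGGGGGGGG.G............
224 ............GGGGGGGGGGGGGGGG............
225 ............GGGGGGGGGGGGGGGG............
226 ............GGGGGGGGGGGGGGG.............
227 .............GGGGGGGGGGGGGG.............
228 ..............GGGGGGGGGGGGG.............
229 ...............GGGGGGGGGGGG.............
230 .................GGGGGGGGGG.............
231 ...................GGGGGGGG.............
232 .....................GGGGGG.............
233 .......................GGGG.............
234 ........................G...............
235 ..................................
[... 770 characters left out ...]
G.##......##.............
225 .............GGG###......##.............
226 .............GGG####....###.............
227 .............GGG.##########.............
228 ...............G.#########..............
229 ...............GG.########..............
230 ...............GG..######...............
231 ................G.######................
232 ..................######................
233 ..................######................
234 ...................#####................
235 .................GG.....................
236 .................GG.....................
237 ..............GG.GG.....................
238 .................G......................
239 ........................................
```

Emit:
apply_moves --rows '[[[0, 0, -0.008], [0, 0, 0]], [[0.015, 0, -0.01], [0, 0, 0]], [[0.03, 0, -0.01], [0, 0, 0]], [[0.03, 0, -0.01], [0, 0, 0]]]'

```text
clock: 25.28
tcp_pos: [0.4422, -0.0065, 0.0348]
orientation: [-3.118, -0.382, -0.002]
contact_force: [1.7, 0.3, 3.9]
grip_width: 0.0002
gripper_force: 2.0
```

Emit:
apply_moves --rows '[[[0.01, 0, 0], [0, 0, 0]], [[0.02, 0, 0], [0, 0, 0]], [[0.03, 0, 0], [0, 0, 0]], [[0.03, 0, 0], [0, 0, 0]]]'

```text
clock: 25.78
tcp_pos: [0.4482, -0.0049, 0.0344]
orientation: [-3.118, -0.382, 0.002]
contact_force: [-1.1, -0.6, -0.2]
grip_width: 0.0001
gripper_force: 0.5
```

Emit:
apply_moves --rows '[[[0.006, 0, 0], [0, 0, 0]], [[0.012, 0, 0], [0, 0, 0]], [[0.012, 0, 0], [0, 0, 0]]]'

```text
clock: 26.15
tcp_pos: [0.4493, -0.0047, 0.0344]
orientation: [3.118, 0.382, -0.007]
contact_force: [-6.4, -1.3, 3.7]
grip_width: -0.0002
gripper_force: 3.3
```

Emit:
apply_moves --rows '[[[0.006, 0, 0], [0, 0, 0]], [[0.01, 0, 0], [0, 0, 0]], [[0.01, 0, 0], [0, 0, 0]]]'

```text
clock: 26.52
tcp_pos: [0.4503, -0.0046, 0.0341]
orientation: [3.117, 0.381, -0.011]
contact_force: [-10.3, -2.4, 6.2]
grip_width: -0.0
gripper_force: 5.0
```

```bash
python3 - <<'E'
from h import *
d=snap('side','s9.png'); print(telemetry.get_obs()['contact_force'])
im=d['frame'].astype(int); m=(im[...,1]-im[...,0]>15)&(im[...,1]>70)
for r in range(212,245): print(r,''.join('G' if m[r,c] else '#' if im[r,c].max()<95 else '.' for c in range(325,365)))
E
python3 g.py
```

```text
[-9.25743444 -1.90084997  6.06426359]
212 ...........#####...#######..............
213 ...........######..######...............
214 ............####...######...............
215 ............###.....#####...............
216 ...........####.....####................
217 ...........####....#####................
218 ...........####....#####................
219 ...........####....#####................
220 ...........####....#####................
221 ....................###.................
222 .....................#..................
223 ............##.......#..................
224 ............##.....###..................
225 ...........###.....##...................
226 ...........######.####..................
227 ............##########..................
228 .............########...................
229 ..............#######...................
230 ..............######....................
231 ..............######....................
232 ..............######....................
233 ..............######....................
234 ...........#............................
235 ............GG..........................
236 ............GG..........................
237 .........#..GG..........................
238 ........................................
239 ........................................
240 ........................................
241 ........................................
242 ........................................
243 ........................................
244 ........................................
t 26.57 tcp [ 0.4503 -0.0045  0.0341] a -1.3274 zax [-0.0068 -0.0021 -1.    ] w 0.0001 F [-9.3 -1.9  6.1]
```

Emit:
apply_moves --rows '[[[-0.04, 0, 0], [0, 0, 0]], [[-0.06, 0, 0], [0, 0, 0]], [[-0.06, 0, -0.1], [0, 0, 0]], [[-0.06, 0, -0.3], [0, 0, 0]], [[-0.06, 0, -0.5], [0, 0, 0]], [[-0.06, -0.4, -0.6], [0, 0, 0]], [[-0.06, -0.6, -0.6], [0, 0, 0]], [[-0.06, -0.6, -0.6], [0, 0, 0]]]'

```text
clock: 27.58
tcp_pos: [0.403, 0.142, 0.1861]
orientation: [-3.116, -0.388, -0.005]
contact_force: [-0.5, -0.5, -0.2]
grip_width: 0.0
gripper_force: 0.0
```

```bash
python3 - <<'E'
from h import *
d=snap('side','s10.png'); t=snap('top','t10.png'); c0=np.array([.542,.014]); a=.248
im=d['frame'].astype(int); m=(im[...,1]-im[...,0]>15)&(im[...,1]>70)
for r in range(212,245): print(r,''.join('G' if m[r,c] else '#' if im[r,c].max()<95 else 'w' if im[r,c].min()>170 else '.' for c in range(325,365)))
for th in (0,.12,.5):
  P=[[ -.084-.038*np.sin(th),y,.08-.038*np.cos(th)] for y in (-.021,.021)]
  print(th,proj(d,R.from_rotvec([0,0,a]).apply(P)+[*c0,0]).round(1).tolist(),proj(t,R.from_rotvec([0,0,a]).apply(P)+[*c0,0]).round(1).tolist())
h=R.from_rotvec([0,0,a]).apply([[-.084,y,.08] for y in(-.021,.021)])+[*c0,0]; print('hinge',proj(d,h).round(1).tolist(),proj(t,h).round(1).tolist())
im=t['frame'].astype(int); m=(im[...,1]-im[...,0]>15)&(im[...,1]>70)
for r in range(205,240): print(r,''.join('G' if m[r,c] else '#' if im[r,c].max()<95 else 'w' if im[r,c].min()>170 else '.' for c in range(275,320)))
E
python3 g.py
```

```text
212 wwwwwwwwwww########.....#######.........
213 wwwwwwwwwww.##########.########.........
214 wwwwwwwwwww..######....#######..........
215 wwwwwwwwwww..#####.....#######..........
216 wwwwwwwwww..######.....######...........
217 wwwwwwwwww..######.....######...........
218 wwwwwwwwww..######.....######...........
219 wwwwwwwwww.#######.....######...........
220 wwwwwwwwww.######......######...........
221 wwwwwwwwww.######......######...........
222 wwwwwwwww...G.###......#####............
223 wwwwwwwww..GGG.........####.............
224 wwwwwwwww..GG...........................
225 wwwwwwwww..GG.##........................
226 wwwwwwwww..GG.##.......###..............
227 wwwwwwwwwww..###.......###..............
228 ...wwwwwwwww.###.......###..............
229 .....www.....####.....####..............
230 .....www.....######..#####..............
231 ......ww....##############..............
232 .....www....##############..............
233 ....wwww......###########...............
234 ....wwww...#GG..########................
235 ....www.....GG.########.................
236 ....www.....GG.#
[... 1817 characters left out ...]
28 .............................................
229 .............................................
230 .............................................
231 .............................................
232 .............................................
233 .............................................
234 .............................................
235 .............................................
236 .............................................
237 .............................................
238 .............................................
239 .............................................
t 27.68 tcp [0.4031 0.1421 0.1858] a -1.321 zax [ 0.0027  0.0019 -1.    ] w 0.0002 F [ 1.  -1.2  0.3]
```

```bash
python3 -c "
from h import *
print(job.hand_in())"
```

```text
the job is handed in; nothing more can be done
None
```

I handed the job in at about 28 s: the packet is flat in the right bay, the upper tray is seated flush with its clip to the front, and the clip is shut. I checked these by camera and contact force; the hand-in call returned no verdict.

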